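Feed a bolt rack through the sprung gate of a chute

TASK

With one fingertip press down the red rail beside the chute to swing the striped gate fully up, and keep it up while you push the rack of bolts from behind along the chute, right through under the gate and fully home against the end stop. Then let go of the rail so that the gate drops shut behind the rack. Nothing is to be picked up: the rack stays flat on the chute floor with its three bolts standing in it, and the other things round about stay where they are.

Things in the scene. Friction and masses are not known exactly. Their poses are not given: they have to be found in the camera images.
- chute: Fixed chute: plywood board 360 x 148 x 12 mm with two low guide walls. Origin on its centre line, in the plane of the gate, at bench-top height. x: pushing direction (open mouth at x=-240, gate at 0, stop face at +92 mm); y: left, to the side with the red rail; z up. Chute floor at z=12 mm. Guide walls: 66 mm apart inside, 6 mm thick, 14 mm above the floor.
- gate_rod (a point): Point on the gate's hinge rod beside the leaf: x=0, y=+42, z=30 mm in the chute frame. The steel rod (8 mm) runs along x from -236 to +22 mm; its bearings (15 mm wide across, 10 mm along, up to z=38 mm) stand at x=-229, -22 and +16 mm. Across the chute a rest post for the leaf's tip stands at x=0, y=-43 mm, up to z=52 mm.
- gate (a joint): Red gate with yellow stripes. Angle, rad: 0 shut, 1.0 fully up (stop). Pressing the red rail raises it; the spring needs about 3 N at first, 6 N when up, and shuts it when let go. Shut, the 4 mm leaf hangs 10 mm above the chute floor, so only the rack's tongue fits under. From 0.85 rad up it clears the bolts; raised, it stands up to 110 mm above the bench at x=0.
- rail_mid (a point): Point of the red press rail 45 mm from the rod, half-way along it; moves with the gate. The rail is a flat 4 mm plate, x=-218 to -35 mm in the chute frame, 22 to 61 mm from the rod. Gate shut, it slopes up and outward at 45 degrees (outer edge y=+85, z=73 mm); at 0.785 rad it is level at z=30 mm, y=+64 to +103 mm. A fingertip can slide along it while pressing.
- rack: Loose bolt rack, about 0.2 kg plus bolts: pale wooden block 86 x 62 x 14 mm, three loose bolts standing in it (far row), three fixed nuts (near row, to 22 mm high); behind it a 5 mm thick aluminium tongue ending in an upright tab. Origin: centre of the block's underside, x in the pushing direction. Home against the stop it is at x=+49 mm in the chute frame; the gate drops behind it only within 4 mm of that.
- push_tab (a point): Centre of the back face of the rack's upright tab, the face to push, 98 mm behind the rack's origin. The tab is 44 mm wide across the chute, 5 mm thick and 42 mm high from the chute floor; this point is 24 mm above the floor.
- stop_face (a point): Point on the chute floor at the face of the end stop, where the front of the rack's block must arrive.
- bolt_1: Steel hex bolt standing loose, head down, in the rear pocket of the rack; 46 mm tall, head 20 x 17 mm, its top 51 mm above the chute floor. Origin at the centre of its underside, z up along the shank.
- bolt_2: The same, in the middle pocket.
- bolt_3: The same, in the front pocket.
- tape_measure: Bystander: yellow tape measure, 36 x 79 x 62 mm, on the bench behind the chute's mouth. Origin at the centre of its underside.
- jar_nails: Bystander: glass jar, 63 mm across, 99 mm tall, beyond the end stop. Origin at the centre of its underside.
- screwdriver_red: Bystander: red-handled screwdriver, 187 mm long, 27 mm thick, lying in front of the chute. Origin under its middle.
- masking_tape: Bystander: roll of masking tape, 105 mm across, 24 mm high, lying beyond the end stop. Origin at the centre of its underside.

How it is judged:
By the outcome, as a careful person would: the job done as asked, in the order asked, and still so for the second after the job is handed in, with the robot touching nothing.
It also fails if it takes over 38 s, if anything falls off the work surface, if the arm or the gripper's body presses on something with over 40 N, if the wrist force passes 120 N, or if a joint passes its speed limit or range.

ROBOT

A 6-joint arm with a two-finger parallel gripper is mounted at the origin on a cart in front of the work surface, level with it; the furniture and walls round the work are solid. World frame = base frame: x ahead of the robot, y to its left, z up, the work surface at z = 0. Lengths are in m, angles in rad, forces in N, time in s.
With the tool pointing down it reaches from about 0.35 to 0.85 m from the base axis. Payload 8.1 kg.
Tool frame: the origin (TCP) lies midway between the tips of the shut fingers; the grasp point (between the pads) lies 19 mm behind it; z points along the fingers, y is the line along which they close (so a half turn about z gives the same grasp; the last joint's range is limited). The gripper opens to 93 mm and grips with 3 to 60 N. Pads are 15 mm wide; open, the fingers measure 128 mm over their backs; the gripper's body (75 mm by 188 mm) begins 65 mm behind the grasp point.
Start: joints at [1.126, 0.13, 1.488, -0, 1.523, -0.085], TCP at [0.211, 0.562, 0.219] pointing down, gripper open.
Joint ranges: [-2.96, 2.96], [-0.89, 2.26], [0.02, 2.5], [-1.34, 4.48], [0, 2.73], [-2.66, 2.66]. Speed limits (rad/s): [2.39, 2.39, 2.79, 3.14, 3.14, 3.14].

INTERFACE

Orientations are given as a 3x3 rotation matrix whose columns are the frame's x, y, z axes.
In Python, from plant import ctrl gives the robot as it stands. The module is installed in compiled form; this text tells all that it offers. Calls block until the motion is done:
- ctrl.move_ptp(position, orientation): joint-space move of the TCP to a pose.
- ctrl.movel(position, attitude=None, feed=0.15, contact_N=None): straight line of the TCP; attitude=None keeps the orientation; feed is the mean speed in m/s. With contact_N (N) it stops when the force on the tool has changed by that much, and returns True; else False.
- ctrl.set_joints(angles): joint-space move.
- ctrl.set_gripper(opening, newtons=None): opening from 0.0 (shut) to 1.0 (fully open); newtons is the grip in N (None keeps the last); returns when the fingers have stopped.
- ctrl.hold(seconds).
- ctrl.solve_ik(position, orientation): joint angles nearest the present ones, or None.
- ctrl.get_obs(): the state.
- ctrl.camera(name): name is "scene" or "side" or "wrist"; returns a dict with "pixels" (400x640x3 uint8, red, green, blue), "camera_matrix" (3x3 intrinsics, pixels), "R" (3x3) and "t" (3): a world point X has camera coordinates R X + t. Camera axes: x right, y down, z forward; pixel columns grow to the right and rows downward; lengths in m; the calibration is good to about 2 mm. A picture is of the moment at which its call begins. There is no depth.
A pose or a line that the arm cannot do raises ctrl.MotionError and nothing moves.
- ctrl.finish_job(): hands the job in; it is judged then, once.
The state is a dict: "time": time; "joints": joint angles; "qvel": joint speeds; "effort": joint torques, N m; "tcp_pos": TCP position; "tool_rot": TCP orientation; "ft_force": force on the tool from outside, world axes, zero at the start; "moment": the same for the moment, N m; "width": opening from 0.0 (shut) to 1.0 (fully open); "finger_force": force on a finger pad.
Only numpy, scipy, OpenCV 4.12 (cv2) and the standard library are available. Lean on these libraries where they do the work, as an engineer would, in place of code of your own. Each camera call takes 0.05 s, during which the arm holds its last target. There are 200 camera calls.

## Working session

There is one attempt and no reset: what is moved stays moved. The work goes in short steps, each a Python script; the robot and the scene stay as the last script left them, time stands still between calls to the robot, and variables do not carry over. Pictures are saved under pics/ and viewed, at most 10 in all, crops included, and the job is handed in when it is done.

```bash
mkdir -p pics; python3 - <<'E'
from plant import ctrl
import cv2,numpy as np
for n in("scene","side"):
    c=ctrl.camera(n); cv2.imwrite(f"pics/{n}0.png",c["pixels"][:,:,::-1]); np.savez(f"{n}0.npz",**c)
    print(n,(-c["R"].T@c["t"]).round(3),c["R"][2].round(2))
o=ctrl.get_obs();print(o["time"],o["tool_rot"].round(2),o["width"])
E
```

```text
scene [-0.142 -0.761  0.956] [ 0.46  0.63 -0.63]
side [ 0.38  -0.796  0.577] [ 0.09  0.87 -0.49]
0.1 [[-0.94  0.35 -0.  ]
 [ 0.35  0.94 -0.  ]
 [ 0.   -0.   -1.  ]] 0.9992830336912434
```

View pics/scene0.png

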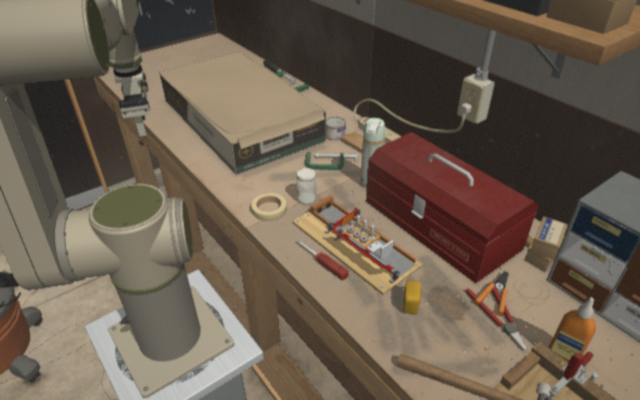

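View pics/side0.png

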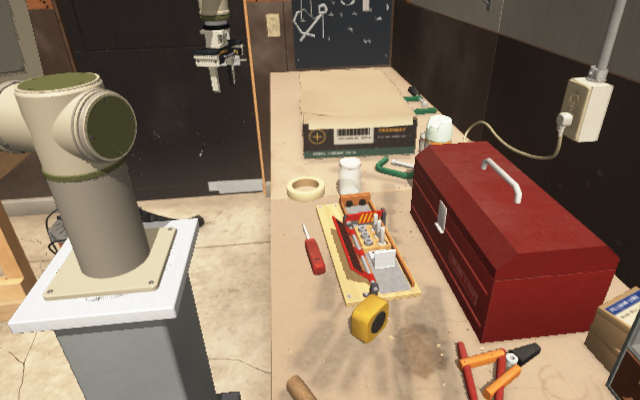

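The chute lies with its mouth toward the side camera (board corners in the side view about (345,303), (420,293), (317,206)). It pushes toward +y, with the rail on the robot's side, and the tab is at about (383,258).

```bash
cat > h.py <<'E'
import numpy as np
def ray(c,uv,z):
    R,t,K=c["R"],c["t"],c["camera_matrix"]; o=-R.T@t
    d=R.T@np.linalg.solve(K,[uv[0],uv[1],1.]); return o+d*(z-o[2])/d[2]
def proj(c,X):
    p=c["camera_matrix"]@(c["R"]@np.asarray(X,float)+c["t"]); return p[:2]/p[2]
E
python3 - <<'E'
from h import *
import cv2
s=np.load("side0.npz")
for uv in [(345,303),(420,293),(317,206)]: print(ray(s,uv,.012).round(3))
a=cv2.imread("pics/side0.png")[180:320,300:440]; b=cv2.imread("pics/scene0.png")[185:295,285:425]
a=cv2.resize(a,(560,560),interpolation=2); cv2.imwrite("pics/a.png",a)
E
```

```text
[ 0.47  -0.206  0.012]
[ 0.615 -0.199  0.012]
[0.453 0.149 0.012]
```

View pics/a.png

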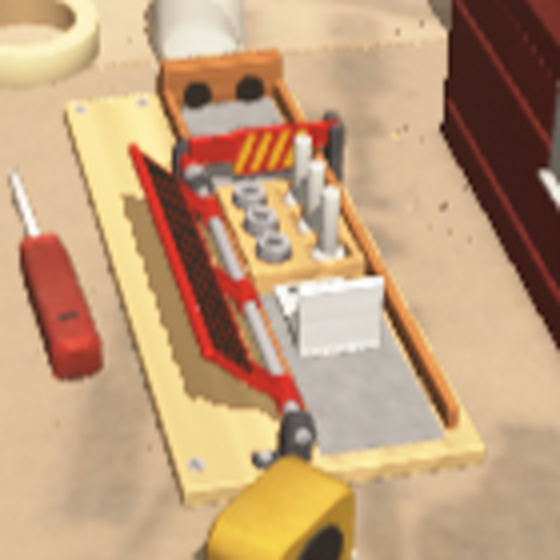

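The crop shows the rack short of the shut gate with three bolts standing. The board corners give 145 × 355 mm (expected 148 × 360), so the estimate holds. Next I go above it for a wrist look.

```bash
cat >> h.py <<'E'
def frame(O,th):
    ux=np.array([np.cos(th),np.sin(th),0]); uy=np.array([-ux[1],ux[0],0]); return np.array([O[0],O[1],0.]),ux,uy
def w(F,x,y,z): return F[0]+x*F[1]+y*F[2]+np.array([0,0,z])
def rot(F,s=1):
    y=s*F[2]; z=np.array([0,0,-1.]); return np.column_stack([np.cross(y,z),y,z])
E
python3 - <<'E'
from plant import ctrl
from h import *
import cv2
F=frame((.531,.037),np.arctan2(.999,-.048))
p=w(F,-.17,.04,.26)
for s in(1,-1): print(s,ctrl.solve_ik(p,rot(F,s)))
s=1 if abs(ctrl.solve_ik(p,rot(F,1))[5])<abs(ctrl.solve_ik(p,rot(F,-1))[5]) else -1
ctrl.move_ptp(p,rot(F,s)); 
c=ctrl.camera("wrist"); cv2.imwrite("pics/w1.png",c["pixels"][:,:,::-1]); np.savez("w1.npz",**c)
o=ctrl.get_obs();print(s,o["time"],o["tcp_pos"],(-c["R"].T@c["t"]).round(3),c["R"][2].round(2),o["ft_force"])
E
```

```text
1 None
-1 [-3.62780025e-01 -1.09296424e-01  1.65472039e+00 -4.44089210e-16
  1.59616869e+00 -4.10791149e-01]Traceback (most recent call last):
  File "<stdin>", line 7, in <module>
TypeError: 'NoneType' object is not subscriptable
```

```bash
python3 - <<'E'
from plant import ctrl
from h import *
import cv2
F=frame((.531,.037),np.arctan2(.999,-.048))
p=w(F,-.17,.04,.26)
ctrl.move_ptp(p,rot(F,-1)); 
c=ctrl.camera("wrist"); cv2.imwrite("pics/w1.png",c["pixels"][:,:,::-1]); np.savez("w1.npz",**c)
o=ctrl.get_obs();print(o["time"],o["tcp_pos"],(-c["R"].T@c["t"]).round(3),c["R"][2].round(2),o["ft_force"])
E
```

```text
2.8167 [ 0.49938774 -0.1340362   0.25991778] [ 0.497 -0.069  0.427] [ 0.01 -0.24 -0.97] [-0.31338165 -0.11831328  0.593197  ]
```

View pics/w1.png

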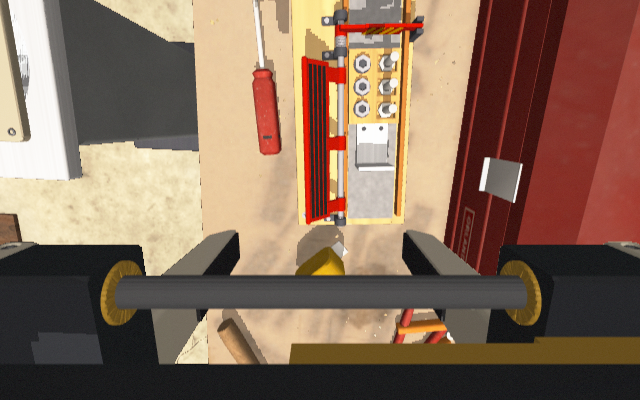

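The wrist view shows the chute running up the image: mouth edge at row ~222, columns 299–406, tab around (373,150), gate at row ~27. I'll zoom in for exact pixels.

```bash
python3 - <<'E'
from h import *
import cv2
a=cv2.imread("pics/w1.png")[110:235,285:425]
cv2.imwrite("pics/w1c.png",cv2.resize(a,None,fx=4.5,fy=4.5,interpolation=0))
c=np.load("w1.npz")
for uv,z in [((299,223),.012),((406,222),.012),((293,0),.012)]: print(ray(c,uv,z).round(4))
F=frame((.531,.037),np.arctan2(.999,-.048))
for q in [(-.24,.074,.012),(-.24,-.074,.012),(.1,.074,.012),(-.218,.085,.073),(-.035,.085,.073),(0,-.043,.052)]: print(q,proj(c,w(F,*q)).round(1))
E
```

```text
[ 0.4736 -0.2029  0.012 ]
[ 0.6228 -0.1943  0.012 ]
[0.4577 0.0731 0.012 ]
(-0.24, 0.074, 0.012) [295.4 225.1]
(-0.24, -0.074, 0.012) [401.1 225.1]
(0.1, 0.074, 0.012) [289.6 -59.9]
(-0.218, 0.085, 0.073) [281.8 223.5]
(-0.035, 0.085, 0.073) [276.7  57.3]
(0, -0.043, 0.052) [395.7  26.7]
```

View pics/w1c.png

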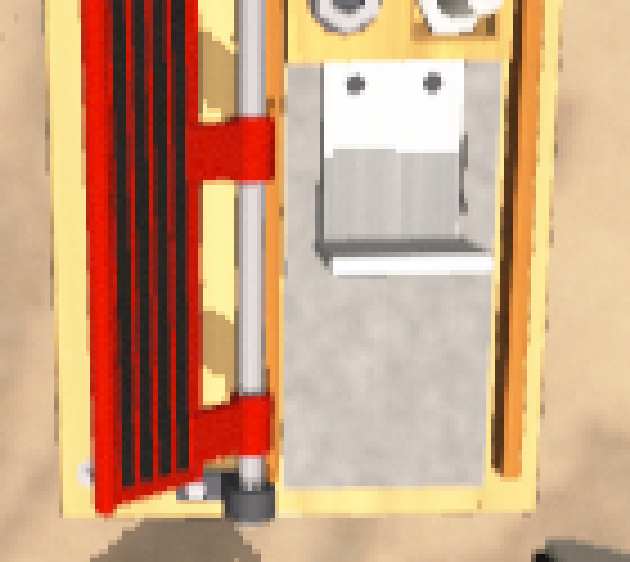

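The board isn't symmetric about the chute axis: the walls sit right of its centre. So I'll fix the centre line from the rod, rail, walls and tab instead.

```bash
python3 - <<'E'
from h import *
c=np.load("w1.npz"); s=np.load("side0.npz")
def P(n,cr,z,cam=c,k=4.5,o=(285,110)):
    uv=(o[0]+cr[0]/k,o[1]+cr[1]/k) ; X=ray(cam,uv,z); print(n,X.round(4)); return X
L0=P("boardL near",(62,514),.012);Rr=P("boardR near",(537,514),.012);L1=P("boardL up",(45,0),.012)
P("boardR up",(562,0),.012)
P("rod lo",(251,470),.034);P("rod hi",(253,20),.034)
P("rail outer lo",(104,512),.073);P("rail outer hi",(88,20),.073)
P("floor R",(485,485),.012);P("floor L",(275,485),.012)
P("tab L back",(333,275),.054);P("tab R back",(492,273),.054)
q=lambda n,uv,z:P(n,uv,z,s,4,(300,180))
q("side tab TL",(298,292),.054);q("side tab TR",(382,280),.054)
q("side tab BL",(303,356),.012);q("side tab BR",(380,347),.012)
q("side rail outer lo",(210,352),.073);q("side rail outer hi",(135,148),.073)
q("post top",(337,115),.052)
q("rear bearing top",(297,408),.038)
E
```

```text
boardL near [ 0.4733 -0.2047  0.012 ]
boardR near [ 0.6208 -0.1976  0.012 ]
boardL up [ 0.4637 -0.0517  0.012 ]
boardR up [ 0.6106 -0.0446  0.012 ]
rod lo [ 0.5293 -0.1814  0.034 ]
rod hi [ 0.5217 -0.0551  0.034 ]
rail outer lo [ 0.4879 -0.1836  0.073 ]
rail outer hi [ 0.4791 -0.0584  0.073 ]
floor R [ 0.6037 -0.189   0.012 ]
floor L [ 0.5388 -0.1921  0.012 ]
tab L back [ 0.5461 -0.1204  0.054 ]
tab R back [ 0.5886 -0.1178  0.054 ]
side tab TL [ 0.543  -0.1196  0.054 ]
side tab TR [ 0.5866 -0.1159  0.054 ]
side tab BL [ 0.5473 -0.1182  0.012 ]
side tab BR [ 0.5878 -0.1167  0.012 ]
side rail outer lo [ 0.4878 -0.1826  0.073 ]
side rail outer hi [ 0.4766 -0.0048  0.073 ]
post top [0.6019 0.0463 0.052 ]
rear bearing top [ 0.5287 -0.1862  0.038 ]
```

Chute origin comes out at about (0.558, 0.0385) with heading 90°+3.5°. The rail, rod, mouth and floor estimates all agree within 3 mm. The tab's back face is at x = −157 mm, y ≈ 0 in the chute frame. I'll set the finger spacing to 80 mm: one over the rail, the other behind the tab.

```bash
cat >> h.py <<'E'
F=frame((.558,.0385),np.arctan2(.998,-.061)); RT=rot(F,-1)
def loc(p): d=np.asarray(p)-F[0]; return np.array([d@F[1],d@F[2],d[2]]).round(4)
E
python3 - <<'E'
from plant import ctrl
from h import *
import cv2
ctrl.set_gripper(.67)
ctrl.move_ptp(w(F,-.1745,.04,.12),RT)
ctrl.movel(w(F,-.1745,.04,.085),feed=.1)
f0=ctrl.get_obs()["ft_force"]
r=ctrl.movel(w(F,-.1745,.04,.021),feed=.04,contact_N=18)
o=ctrl.get_obs();print(r,o["time"],loc(o["tcp_pos"]),o["width"],o["ft_force"]-f0,o["moment"])
c=ctrl.camera("side"); np.savez("s2.npz",**c)
a=np.hstack([cv2.resize(c["pixels"][170:320,300:440],None,fx=2.8,fy=2.8),cv2.resize(ctrl.camera("wrist")["pixels"][:,150:490],(388,420))])
cv2.imwrite("pics/s2.png",a[:,:,::-1])
E
```

```text
True 6.0 [-0.1745  0.0405  0.0256] 0.6733075481760046 [-3.80717544  1.44196246  8.9255685 ] [0.09286959 0.98889491 0.00641246]
```

View pics/s2.png

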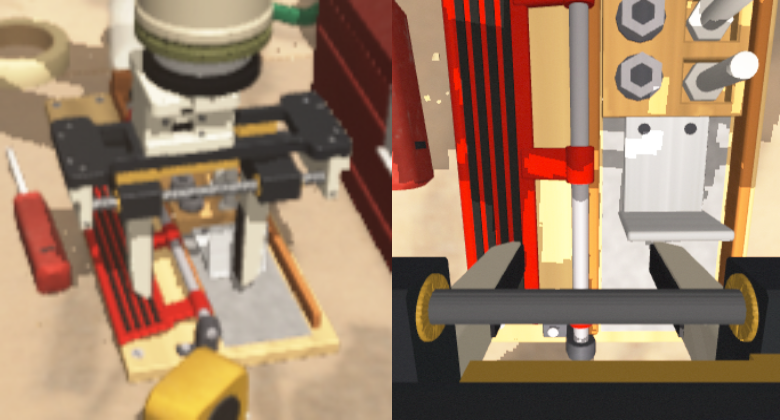

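The gate is fully up: the rail is level, and the tip at z = 25.6 mm matches the predicted stop. One finger is on the rail and the other is centred behind the tab, so I can push.

```bash
python3 - <<'E'
from plant import ctrl
from h import *
import cv2
def rep(r): o=ctrl.get_obs();print(r,o["time"],loc(o["tcp_pos"]),o["width"],o["ft_force"]@np.array([F[1],F[2],[0,0,1]]).T)
rep(0)
r=ctrl.movel(w(F,-.075,.0405,.0247),feed=.05,contact_N=25);rep(r)
r=ctrl.movel(w(F,-.046,.0405,.0247),feed=.02,contact_N=12);rep(r)
a=np.hstack([cv2.resize(ctrl.camera("side")["pixels"][170:320,300:440],None,fx=2.8,fy=2.8),cv2.resize(ctrl.camera("wrist")["pixels"][:,150:490],(388,420))])
cv2.imwrite("pics/s3.png",a[:,:,::-1])
E
```

```text
0 6.1 [-0.1745  0.0405  0.0255] 0.6746839582379717 [ 0.97346564  2.78650647 10.40183136]
False 8.2417 [-0.0773  0.0392  0.026 ] 0.670230875818341 [-9.0945652   1.91151798 11.46769537]
True 9.3083 [-0.0556  0.0391  0.0265] 0.670320103144687 [-1.39845129  2.01057338  6.17364373]
```

View pics/s3.png

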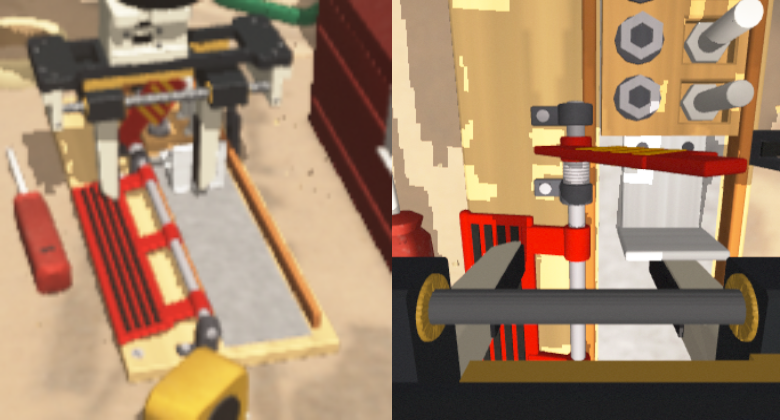

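The block has passed under the raised gate and the push stopped at x = −55.6 mm (home expected about −56.5). I'll press again to confirm it's seated against the stop.

```bash
python3 - <<'E'
from plant import ctrl
from h import *
def rep(r): o=ctrl.get_obs();print(r,o["time"],loc(o["tcp_pos"]),o["ft_force"]@np.array([F[1],F[2],[0,0,1]]).T)
for k in range(2):
    r=ctrl.movel(w(F,-.046,.0395,.0245),feed=.015,contact_N=18);rep(r)
    ctrl.hold(.2);rep(0)
c=ctrl.camera("wrist"); np.savez("w4.npz",**c)
import cv2; cv2.imwrite("pics/w4.png",c["pixels"][:,:,::-1])
# predicted pixels if home: tab back top edge, block rear top edge
for q in[(-.049,.022,.054),(-.049,-.022,.054),(.006,.031,.026),(.006,-.031,.026)]: print(proj(c,w(F,*q)).round(1))
E
```

```text
True 9.7583 [-0.0557  0.039   0.0266] [-1.61163007  1.91455461  5.88322016]
0 9.9583 [-0.0557  0.0391  0.0266] [-1.16166877  1.05672726  5.71324099]
True 10.3083 [-0.0558  0.0391  0.0266] [-1.65571679  1.07241599  6.26513193]
0 10.5083 [-0.0558  0.0391  0.0267] [-1.44474822  2.36123864  5.77108035]
[354.7 251.2]
[446.2 250.9]
[334.3 131.8]
[452.9 131.5]
```

View pics/w4.png

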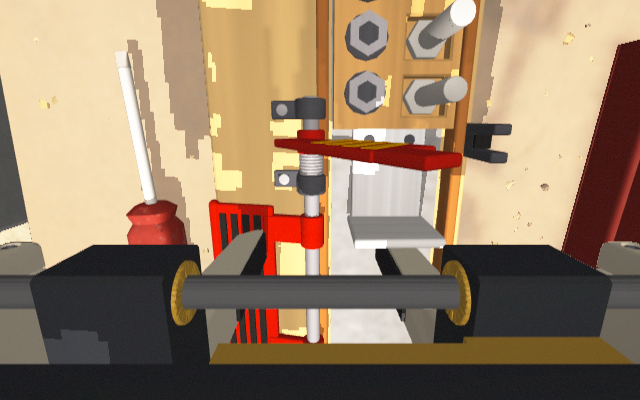

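Two 18 N pushes stop at the same place, and the block's rear edge (row ~129) matches the home prediction (row 132), so the rack is home. Next I back off a few mm with the rail still pressed, then raise to release it.

```bash
python3 - <<'E'
from plant import ctrl
from h import *
import cv2
ctrl.movel(w(F,-.061,.0391,.0255),feed=.02)
ctrl.movel(w(F,-.061,.0391,.085),feed=.04)
ctrl.movel(w(F,-.10,.0391,.22),feed=.15); ctrl.hold(.3)
o=ctrl.get_obs();print(o["time"],loc(o["tcp_pos"]))
c=ctrl.camera("wrist");np.savez("w5.npz",**c)
for q in[(-.049,.022,.054),(-.049,-.022,.054),(.006,.031,.026),(.006,-.031,.026),(0,-.043,.052),(.092,.03,.012)]: print(proj(c,w(F,*q)).round(1))
s=ctrl.camera("side")
a=np.hstack([cv2.resize(s["pixels"][180:310,300:430],(420,420)),cv2.resize(c["pixels"][0:250,250:460],(353,420))])
cv2.imwrite("pics/s5.png",a[:,:,::-1])
E
```

```text
14.0167 [-0.0998  0.0394  0.2193]
[336.3 136.9]
[378.5 136.8]
[327.3  83.9]
[384.4  83.8]
[401.1  87.2]
[328.2  -1. ]
```

View pics/s5.png

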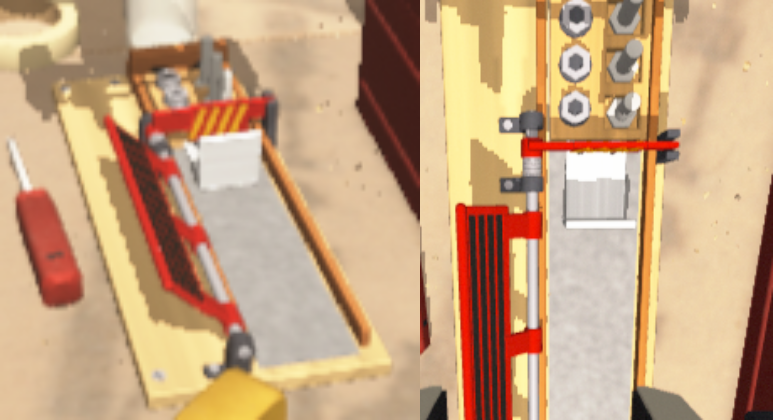

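The gate is shut behind the block, with its leaf in the rest post and the rail back up. The rack is home, all three bolts are standing, and the robot is clear.

```bash
python3 -c "
from plant import ctrl
print(ctrl.finish_job())"
```

```text
the job is handed in; nothing more can be done
None
```

The job is handed in at about 14 s of the 38 s allowed: the rack is home against the stop with its three bolts standing, and the gate has dropped shut behind it; the hand-in call gave no verdict.

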